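Load the bench shaker, dial in its run time and start it

TASK

Stand the taller of the two specimen jars upright on the shaker's round platform, inside its rim, and roll the numbered thumbwheel until the face with three dots points straight up, in line with the index marks beside the wheel. Only when the jar is in place and the wheel is set, press the start button down and let it come up again. Leave the shorter jar where it stands.

Things in the scene. Friction and masses are not known exactly. Their poses are not given: they have to be found in the camera images.
- shaker: bench shaker, off-white, 130 (x) x 270 (y) mm, fixed to the worktop. Origin under its centre; x runs from its front to its back (away from the robot at yaw 0), y along its length. Low deck 16 mm high on the +y half with the platform; control housing 48 mm high on the -y half (y -135 to +10 mm) with the thumbwheel and the start button on top
- platform (a point): centre of the platform's flat floor, 20.5 mm above the worktop, 75 mm to +y of the shaker's centre. Platform: steel dish with a thin rim, 86 mm outside, 78 mm inside, rim 6 mm above its floor
- wheel_top (a point): highest point of the thumbwheel's rim, 70 mm above the worktop (22 above the housing), 25 mm to -y of the shaker's centre; stays there as the wheel turns. Axes as the shaker's. Black wheel, 56 mm diameter, 24 wide, partly sunk, axle level along y. Eight rim faces, parted by thin ridges, bear 0 to 7 white dots. A dark index mark on the housing at each side is in line with the axle
- wheel (a joint): wheel angle, rad: n x 0.785 has the face with n dots straight up (three: 2.356). Grows as the top of the rim is drawn to the shaker's -x (front); one step is 22 mm of rim. Runs -0.3 to 5.8, friction about 1 N at the rim, no clicks, stays where left. A shut fingertip pressed on top with a few newtons and drawn level along x turns it; about 2 mm is lost at each touch
- start_top (a point): top of the round grey start button, 26 mm in diameter, in a black collar on the housing, 100 mm to -y and 20 mm to -x of the shaker's centre. Pressed straight down
- start (a joint): travel of the start button in m: 0 up, 0.006 fully down; a spring brings it back, 5 N at full travel
- jar_tall: taller specimen jar with ridged screw lid fixed on, 79 mm high, body 48 mm and lid (top 15 mm) 51 mm in diameter, about 90 g, loose. Origin at the centre of its underside, z up
- jar_short: shorter specimen jar, same shape, 69 mm high, lid 52 mm in diameter, loose; to be left alone. Origin at the centre of its underside

How it is judged:
On the way, in this order (a step that is already met when the one before it is completed fails the run):
1. the taller jar stands released on the platform and the wheel has three dots up (horizontal distance between jar_tall and platform below 0.016 m and z of jar_tall in the frame of platform between -0.004 and 0.004 m and angle between jar_tall's own z axis and vertical below 0.1 rad and contact force between jar_tall and the fingers below 0.1 N and value of joint wheel between 2.176 and 2.536 rad), for 0.2 s.
2. the start button is pressed down (value of joint start above 0.004 m), for 0.05 s.
3. the start button is up again (value of joint start below 0.002 m), for 0.1 s.
At the end, for the whole second after the job is handed in: Taller jar upright (0.1 rad), at rest and released on the platform floor, within 16 mm of its centre; wheel at three dots within 0.18 rad; after both, start button pressed at least 4 mm, now up again (under 2 mm); shorter jar within 20 mm of its start (all of step 1 and value of joint start below 0.002 m and linear speed of jar_tall below 0.02 m/s and distance of jar_short from where it was at the start of the episode below 0.02 m); the robot touches nothing.
It fails at once if the start button is pressed (over 4 mm) before the jar is in place and the wheel set (value of joint start above 0.004 m and not ((horizontal distance between jar_tall and platform below 0.016 m and z of jar_tall in the frame of platform between -0.004 and 0.004 m and angle between jar_tall's own z axis and vertical below 0.1 rad and contact force between jar_tall and the fingers below 0.1 N) and value of joint wheel between 2.176 and 2.536 rad)).
It fails at once if the taller jar is tipped over (angle between jar_tall's own z axis and vertical above 0.7 rad).
It fails at once if the shorter jar is moved by 20 mm or more (distance of jar_short from where it was at the start of the episode above 0.02 m).
It also fails if it takes over 58 s, if anything falls off the work surface, if the arm or the gripper's body presses on something with over 40 N, if the wrist force passes 120 N, or if a joint passes its speed limit or range.

ROBOT

A 6-joint arm with a two-finger parallel gripper is mounted at the origin on a cart in front of the work surface, level with it; the furniture and walls round the work are solid. World frame = base frame: x ahead of the robot, y to its left, z up, the work surface at z = 0. Lengths are in m, angles in rad, forces in N, time in s.
With the tool pointing down it reaches from about 0.3 to 0.875 m from the base axis. Payload 6.4 kg.
Tool frame: the origin (TCP) lies between the finger pads; the fingertips stand ctrl.tip_extent ahead of it and the grasp point (between the pads) is the TCP (ctrl.tip_extent is the distance from the TCP to the fingertips, in m); z points along the fingers, y is the line along which they close (so a half turn about z gives the same grasp; the last joint's range is limited). The gripper opens to 85 mm and grips with 20 to 120 N. Pads are 22 mm wide; open, the fingers measure 114 mm over their backs; the gripper's body (76 mm by 85 mm) begins 54 mm behind the grasp point. The pads swing forward as they close: fully open they stand 13 mm farther back than shut.
Start: joints at [-1.333, 0.181, 1.607, -0, 1.354, -0.206], TCP at [0.247, -0.519, 0.213] pointing down, gripper open.
Joint ranges: [-2.99, 2.99], [-0.89, 2.07], [0.3, 2.58], [-1.14, 4.28], [0, 2.63], [-3.12, 3.12]. Speed limits (rad/s): [2.57, 2.57, 3.01, 3.14, 3.14, 3.14].

INTERFACE

Orientations are given as a unit quaternion [w, x, y, z].
In Python, from bench import ctrl gives the robot as it stands.
- The arm moves only by the tool send_rows, never from a script. Its arguments are lists of equal length, an entry for each row: "dr": the turn, a rotation vector about the tool's x, y, z in units of 6 degrees (1.0 is 6 degrees), a list of three; "xyz": the shift along the tool's x, y, z in cm, a list of three; "jaw": the opening in per cent of the stroke, from 0 (shut) to 100 (fully open). In form: {"dr": [[wx, wy, wz], ...], "xyz": [[dx, dy, dz], ...], "jaw": [jaw, ...]}. A call has exactly 8 rows; each row is the pose to reach, as a shift and turn from the pose commanded when the call began, along the tool's axes at that moment; what a row does not reach only later rows make up. A row lasts 1/8 s, in which the tool goes at most 62.5 mm and 10.7 degrees, less where a joint would pass 70% of its speed; a pose out of reach is approached as far as the arm can. A call with a gripper value outside its range is refused whole. The fingers move at their own pace and stop on an object; the grip force is fixed at half the most. Time passes only in rows, so rows that repeat a pose let the fingers close, or fill a call up. It gives the time, the measured TCP pose, the force, the opening and the grip force at its end, in the units of the state.
- ctrl.get_obs(): the state, without advancing time (a new reading comes with each control period).
- ctrl.camera(name): name is "scene" or "top" or "wrist"; returns the picture (400x640x3 uint8, red, green, blue); there is no depth.
- ctrl.calibration(name): a dict with "camera_matrix" (3x3 intrinsics, pixels), "world_from_camera" (4x4, takes a point from camera to world coordinates). Camera axes: x right, y up, looking along -z (the intrinsics and any distortion apply to the point x, -y, -z); pixel columns grow to the right and rows downward; lengths in m; the calibration is good to about 2 mm. A picture is of the moment at which its call begins: read the wrist's pose just before it. calibration takes no time and is no camera call; for the wrist camera it gives the pose at the moment of the call.
- ctrl.hand_in(): hands the job in; it is judged then, once.
The state is a dict: "time_s": time; "q": joint angles; "dq": joint speeds; "joint_efforts": joint torques, N m; "eef_pos": TCP position; "eef_rot": TCP orientation; "wrist_force": force on the tool from outside, world axes, zero at the start; "torque": the same for the moment, N m; "opening": opening from 0.0 (shut) to 1.0 (fully open); "grasp_force": force on a finger pad.
Only numpy, scipy, OpenCV 4.12 (cv2) and the standard library are available. Lean on these libraries where they do the work, as an engineer would, in place of code of your own. Each camera call takes 0.05 s, during which the arm holds its last target. There are 200 camera calls.

## Working session

There is one attempt and no reset: what is moved stays moved. The work goes in short steps, Python scripts to look and compute and a tool call to move; the robot and the scene stay as the last step left them, time stands still between calls to the robot, and variables do not carry over. Pictures are saved under pics/ and viewed, at most 10 in all, crops included, and the job is handed in when it is done.

Besides the shell and the picture viewer there is one more tool, called after ">>>" by a JSON object that holds its "name" and its "arguments". send_rows: Moves the arm, as the interface text tells. Its arguments: {"type":"object","properties":{"dr":{"type":"array","items":{"type":"array","items":{"type":"number"}}},"xyz":{"type":"array","items":{"type":"array","items":{"type":"number"}}},"jaw":{"type":"array","items":{"type":"number"}}},"required":["dr","xyz","jaw"]}

```bash
mkdir -p pics; cat > h.py <<'E'
import numpy as np, cv2
from bench import ctrl
from scipy.spatial.transform import Rotation as R
def snap(cam,fn):
    c=ctrl.calibration(cam); im=ctrl.camera(cam)
    cv2.imwrite(fn,cv2.cvtColor(im,cv2.COLOR_RGB2BGR)); return c,im
def ray(c,u,v,z):
    K=np.array(c["camera_matrix"]);T=np.array(c["world_from_camera"])
    d=np.linalg.solve(K,[u,v,1]);d=T[:3,:3]@[d[0],-d[1],-d[2]];o=T[:3,3]
    return o+d*(z-o[2])/d[2]
def proj(c,p):
    K=np.array(c["camera_matrix"]);T=np.array(c["world_from_camera"])
    q=T[:3,:3].T@(np.array(p)-T[:3,3]);q=K@[q[0],-q[1],-q[2]];return q[:2]/q[2]
def tool(p):  # target world tcp -> tool-frame shift in cm
    o=ctrl.get_obs();w=o["eef_rot"];r=R.from_quat([w[1],w[2],w[3],w[0]])
    return r.inv().apply(np.array(p)-o["eef_pos"])*100
E
python3 - <<'E'
from h import *
o=ctrl.get_obs();print(o["time_s"],o["eef_pos"],o["eef_rot"],ctrl.tip_extent,o["opening"])
for n in("top","scene"):
    c,_=snap(n,f"pics/{n}0.png");print(n,c)
E
```

```text
0.0 [ 0.24674854 -0.51874046  0.21240943] [-8.56518003e-04  9.75484875e-01  2.20064819e-01 -1.28845742e-05] 0.019 1.0004911129787752
top {'camera_matrix': array([[512.65253385,   0.        , 317.40465489],
       [  0.        , 512.65253385, 207.81930369],
       [  0.        ,   0.        ,   1.        ]]), 'world_from_camera': array([[ 0.00714293,  0.99663582, -0.08164576,  0.33721141],
       [-0.99996924,  0.00738353,  0.00264531,  0.00913663],
       [ 0.00323925,  0.08162435,  0.9966579 ,  1.62903171],
       [ 0.        ,  0.        ,  0.        ,  1.        ]])}
scene {'camera_matrix': array([[433.99825554,   0.        , 316.51917366],
       [  0.        , 433.99825554, 189.92541254],
       [  0.        ,   0.        ,   1.        ]]), 'world_from_camera': array([[-0.66714183,  0.34388475, -0.66080637, -0.25715346],
       [-0.74487248, -0.31904316,  0.58598331,  0.67849888],
       [-0.00931503,  0.88315046,  0.46899733,  0.60900578],
       [ 0.        ,  0.        ,  0.        ,  1.        ]])}
```

View pics/top0.png

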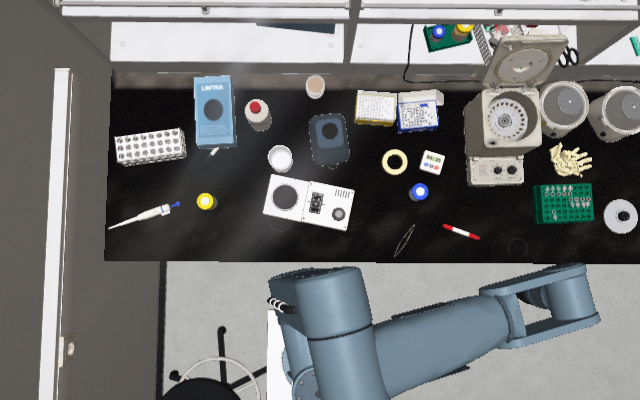

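View pics/scene0.png

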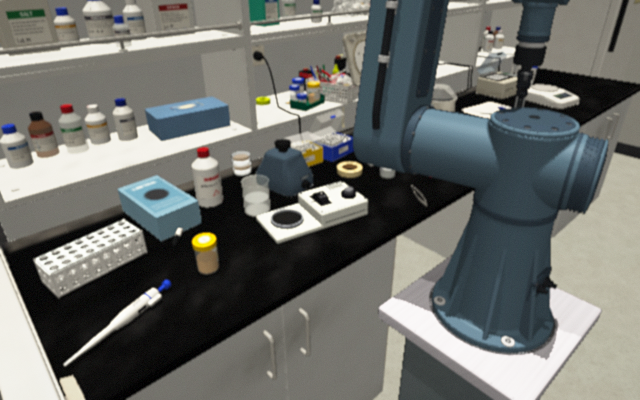

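The top view shows the shaker at (309,202), a yellow-lid jar at (206,201) and a blue-lid jar at (420,191). I need enlarged views for accurate positions and heights.

```bash
python3 - <<'E'
import cv2,numpy as np
t=cv2.imread('pics/top0.png');s=cv2.imread('pics/scene0.png')
f=lambda im,x,y,w,h,k:cv2.resize(im[y:y+h,x:x+w],None,fx=k,fy=k,interpolation=cv2.INTER_CUBIC)
a=f(t,255,165,110,75,7)[:, :770]  # 770x525
cv2.imwrite('pics/c1.png',a)
W=np.zeros((600,800,3),np.uint8)
W[:300,:400]=f(t,181,176,50,37.5.__int__()+1,8)[:300,:400]
W[:300,400:]=f(t,395,172,50,38,8)[:300,:400]
W[300:,:400]=f(s,180,223,50,38,8)[:300,:400] if 0 else f(s,175,225,67,50,6)[:300,:400]
W[300:,400:]=f(s,355,140,67,50,6)[:300,:400]
cv2.imwrite('pics/c2.png',W)
E
```

```text
(no output)
```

View pics/c1.png

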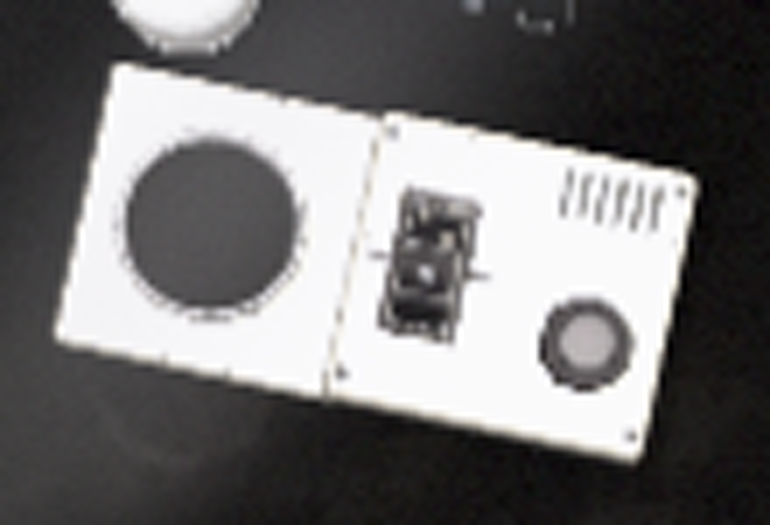

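View pics/c2.png

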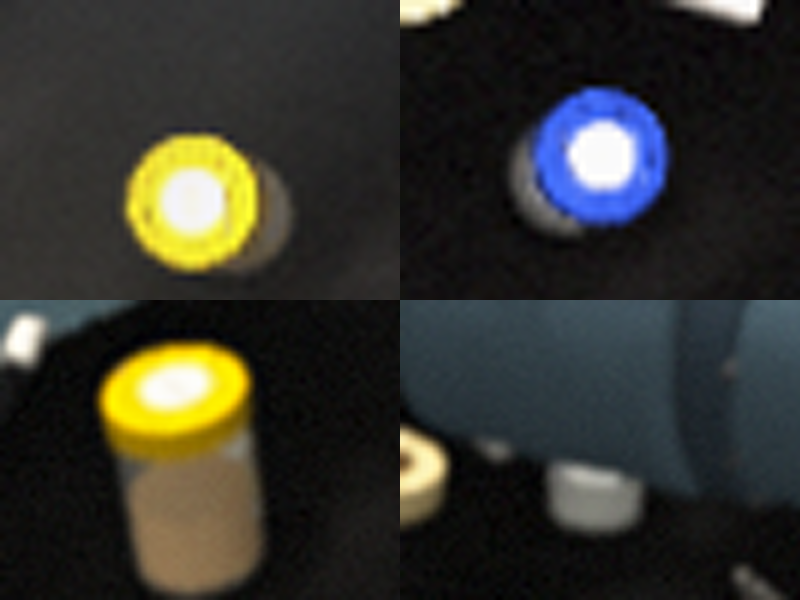

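```bash
python3 - <<'E'
from h import *
t=ctrl.calibration("top");s=ctrl.calibration("scene")
p=lambda u,v:(255+u/7-.43,165+v/7-.43)
def tri(a,b):
    best=min((np.linalg.norm(ray(t,*a,z)-ray(s,*b,z)),z) for z in np.arange(.0,.12,.001));return best,ray(t,*a,best[1]),ray(s,*b,best[1])
print("yellow",tri((204.6,200.7),(203.9,238.6)))
for n,(a,lo) in dict(yellow=((204.6,200.7),(175+200/6,225+290/6)),blue=((419.8,191.1),(355+195/6,140+235/6))).items():
  for h in(.079,.069):
    P=ray(t,*a,h);q=P*[1,1,0]
    d=T=np.array(s["world_from_camera"])[:2,3]-q[:2];d/=np.linalg.norm(d)
    print(n,h,P,"near base pred scene",proj(s,[*(q[:2]+d*.024),0]),"obs",lo,"base pred top",proj(t,q))
    print(" top extents x", [proj(t,q+[0,e,0])[0] for e in(.024,-.024)],"y",[proj(t,q+[e,0,0])[1] for e in(.024,-.024)])
pl=ray(t,*p(213,222),.0205)
plr=ray(t,*p(211,229),.0265)
bt=ray(t,*p(586,342),.05)
cs=[ray(t,*p(*c),z) for c,z in(((118,64),.016),((58,342),.016),((695,178),.048),((637,462),.048),((326,398),.016))]
print("plat",pl,plr,"btn",bt,"corners",np.round(cs,4))
print("index mid",ray(t,*p(430,266),.048),"dot",ray(t,*p(424,272),.07))
# fit yaw & centre
from scipy.optimize import least_squares
L=np.array([[-.020,-.100],[.065,.135],[-.065,.135],[.065,-.135],[-.065,-.135]])
W=np.array([bt[:2],*[c[:2] for c in cs[:4]]])
f=lambda x:(L@np.array([[np.cos(x[2]),-np.sin(x[2])],[np.sin(x[2]),np.cos(x[2])]]).T+x[:2]-W).ravel()
r=least_squares(f,[.4,0,0]);print(r.x,np.round(r.fun*1000,1))
c,s_=np.cos(r.x[2]),np.sin(r.x[2]);F=lambda x,y:(r.x[0]+c*x-s_*y,r.x[1]+s_*x+c*y)
print("plat",F(0,.075),"wheel",F(0,-.025),"start",F(-.02,-.1))
E
```

```text
yellow ((np.float64(0.0004722601015113079), np.float64(0.083)), array([0.48295461, 0.34665559, 0.083     ]), array([0.48248716, 0.34658837, 0.083     ]))
yellow 0.079 [0.48333168 0.34752884 0.079     ] near base pred scene [209.24740557 276.05479753] obs (208.33333333333334, 273.3333333333333) base pred top [209.95328342 203.06525273]
 top extents x [np.float64(202.4221353667209), np.float64(217.4838464785045)] y [np.float64(195.57833476132797), np.float64(210.57014208827752)]
yellow 0.069 [0.48427438 0.34971197 0.069     ] near base pred scene [208.17357191 276.27829175] obs (208.33333333333334, 273.3333333333333) base pred top [209.27544898 202.76576369]
 top extents x [np.float64(201.74460259919735), np.float64(216.80571041656256)] y [np.float64(195.27952994687894), np.float64(210.26996637815958)]
blue 0.079 [ 0.51755749 -0.30627645  0.079     ] near base pred scene [386.47532601 179.78444868] obs (387.5, 179.16666666666666) base pred top [414.80143097 193.91985841]
 top extents x [np.float64(407.29900359602215), np.float64(422.30327720363715)] y [np.float64(186.4644987582504), np
[... 298 characters left out ...]
10828616750493), np.float64(201.03508379085144)]
plat [0.50471935 0.10731341 0.0205    ] [0.5009306 0.1078056 0.0265   ] btn [ 0.44966758 -0.05965531  0.05      ] corners [[ 0.5769  0.1515  0.016 ]
 [ 0.4503  0.1767  0.016 ]
 [ 0.5231 -0.1078  0.048 ]
 [ 0.397  -0.0824  0.048 ]
 [ 0.426   0.0558  0.016 ]]
index mid [0.4830073  0.00941124 0.048     ] dot [0.47833098 0.01200518 0.07      ]
[ 0.4872861   0.03447866 -0.20054104] [-1.9  0.1  1.   2.3  0.1  3.   1.  -3.  -0.3 -2.5]
plat (np.float64(0.5022260651633637), np.float64(0.10797558203998944)) wheel (np.float64(0.48230610917664135), np.float64(0.009979687465333658)) start (np.float64(0.44776696327166854), np.float64(-0.059533242268313726))
```

The triangulated height of the yellow lid is about 83 mm, so it fits the 79 mm jar. The blue body offset fits 69 mm, so yellow is the taller. The wheel shows about one dot up. I'll move to above the wheel first, with the closing axis along shaker x.

```bash
python3 - <<'E'
from h import *
for p in((.43,0,.25),(.4833,.3475,.16)):print(tool(p))
t=ctrl.calibration("top");print("beaker",ray(t,281,168,0),ray(t,281,158,.08))
E
```

```text
[ 38.82157439 -38.98939142  -3.67875574]
[ 58.55235897 -68.07023523   5.37508673]
beaker [0.59795949 0.122511   0.        ] [0.61600429 0.11734246 0.08      ]
```

>>> {"name": "send_rows", "arguments": {"dr": [[0,0,-1.5],[0,0,-3],[0,0,-4.5],[0,0,-6],[0,0,-7.5],[0,0,-8.85],[0,0,-8.85],[0,0,-8.85]], "xyz": [[4,-4,-3],[8,-8,-3.7],[12,-12,-3.7],[16,-16,-3.7],[20,-20,-3.7],[25,-25,-3.7],[29,-29,-3.7],[33,-33,-3.7]], "jaw": [100,100,100,100,100,100,100,100]}}

```text
time_s: 1.1
eef_pos: [0.4034, -0.0775, 0.2502]
eef_rot: [0.0, 0.774, 0.633, 0.0]
wrist_force: [1.3, 0.1, -0.1]
opening: 1.0
grasp_force: 0.0
```

```bash
python3 - <<'E'
from h import *
o=ctrl.get_obs();print(o["time_s"],o["eef_pos"],o["eef_rot"])
c,_=snap("wrist","pics/w1.png");print(c)
for n,p in dict(wheel=(.4823,.01,.07),start=(.4478,-.0595,.05),plat=(.5022,.108,.0205)).items():print(n,proj(c,p))
print(tool((.4833,.3475,.16)))
E
```

```text
1.1 [ 0.40337695 -0.0774926   0.25022267] [1.42894738e-04 7.74288226e-01 6.32833076e-01 1.42611919e-04]
{'camera_matrix': array([[357.59789317,   0.        , 324.89725809],
       [  0.        , 357.59789317, 198.79050798],
       [  0.        ,   0.        ,   1.        ]]), 'world_from_camera': array([[ 9.80195553e-01,  1.88723297e-01,  6.00016195e-02,
         4.19888412e-01],
       [-1.98031239e-01,  9.33270881e-01,  2.99648280e-01,
        -1.24197890e-03],
       [ 5.52847111e-04, -3.05596107e-01,  9.52161076e-01,
         4.10442560e-01],
       [ 0.00000000e+00,  0.00000000e+00,  0.00000000e+00,
         1.00000000e+00]])}
wheel [391.17488968  56.32527338]
start [363.44455989 137.97891171]
plat [387.95913436 -54.87317558]
[42.53107857 -0.37350377  9.21726508]
```

View pics/w1.png

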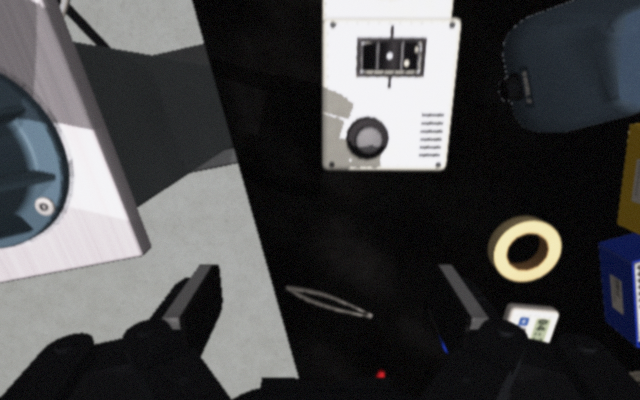

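The wrist view has the wheel at (390,57) as predicted, with one dot in line with the index marks and two dots to the right (+x). That matches the stated direction. The button is at (368,137). Now on to the jar.

>>> {"name": "send_rows", "arguments": {"dr": [[0,0,0],[0,0,0],[0,0,0],[0,0,0],[0,0,0],[0,0,0],[0,0,0],[0,0,0]], "xyz": [[5,0,0],[10,0,0],[15,0,0],[20,0,0],[25,0,1],[29,-0.3,2],[31,-0.3,3],[31,-0.3,3]], "jaw": [100,100,100,100,100,100,100,100]}}

```text
time_s: 2.15
eef_pos: [0.4612, 0.225, 0.2189]
eef_rot: [-0.0, 0.774, 0.634, -0.001]
wrist_force: [-0.0, -0.7, 1.0]
opening: 0.999
grasp_force: 0.0
```

```bash
python3 - <<'E'
from h import *
o=ctrl.get_obs();print(o["time_s"],o["eef_pos"],o["eef_rot"])
c,im=snap("wrist","pics/w2.png")
print(proj(c,(.4833,.3475,.079)))
hsv=cv2.cvtColor(im,cv2.COLOR_RGB2HSV)
m=cv2.inRange(hsv,(20,120,80),(34,255,255))
cs,_=cv2.findContours(m,0,1)
for k in cs:
    if cv2.contourArea(k)>300:
        (u,v),r=cv2.minEnclosingCircle(k);e=cv2.fitEllipse(k);print((u,v),r,e,ray(c,*e[0],.077),ray(c,u,v,.077))
E
```

```text
2.15 [0.46123638 0.22502549 0.21892545] [-4.79907766e-04  7.73676117e-01  6.33579742e-01 -1.32127411e-03]
[320.66237492  19.53480232]
(325.0, 21.938596725463867) 35.57118225097656 ((324.7506408691406, 25.31789779663086), (60.49034118652344, 68.99540710449219), 88.62969207763672) [0.485609   0.34325763 0.077     ] [0.48625739 0.34552414 0.077     ]
```

View pics/w2.png

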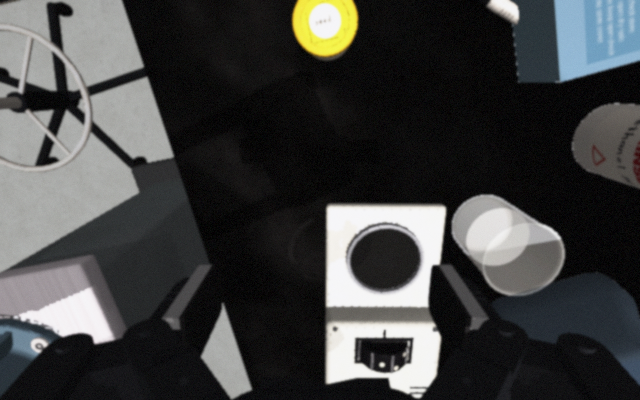

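The jar lid's centre is at about (325,20), and the jar is upright and clear of other objects. The dish is at (384,257).

```bash
python3 - <<'E'
from h import *
c=ctrl.calibration("wrist")
print("plat",ray(c,384,257,.0235),"lid",ray(c,325,21,.079),tool((.485,.347,.15)),tool((.485,.347,.045)))
E
```

```text
plat [0.50592152 0.10918273 0.0235    ] lid [0.48698061 0.34518231 0.079     ] [12.50256298 -0.12628308  6.9434474 ] [12.51583197 -0.11108142 17.44342801]
```

>>> {"name": "send_rows", "arguments": {"dr": [[0,0,0],[0,0,0],[0,0,0],[0,0,0],[0,0,0],[0,0,0],[0,0,0],[0,0,0]], "xyz": [[5,-0.1,2],[9,-0.1,4],[12.5,-0.1,6],[12.5,-0.1,8],[12.5,-0.1,11],[12.5,-0.1,14],[12.5,-0.1,16.5],[12.5,-0.1,17.4]], "jaw": [100,100,100,100,100,100,100,100]}}

```text
time_s: 3.2
eef_pos: [0.4852, 0.3451, 0.0448]
eef_rot: [-0.0, 0.775, 0.632, -0.002]
wrist_force: [-0.1, 0.1, 1.0]
opening: 1.0
grasp_force: 0.0
```

>>> {"name": "send_rows", "arguments": {"dr": [[0,0,0],[0,0,0],[0,0,0],[0,0,0],[0,0,0],[0,0,0],[0,0,0],[0,0,0]], "xyz": [[0,0,0],[0,0,0],[0,0,0],[0,0,0],[0,0,0],[0,0,0],[0,0,0],[0,0,0]], "jaw": [75,60,50,45,45,45,45,45]}}

```text
time_s: 4.2
eef_pos: [0.487, 0.3482, 0.0483]
eef_rot: [0.0, 0.774, 0.633, 0.001]
wrist_force: [-1.6, -0.7, 6.8]
opening: 0.55
grasp_force: 61.4
```

>>> {"name": "send_rows", "arguments": {"dr": [[0,0,0],[0,0,0],[0,0,0],[0,0,0],[0,0,0],[0,0,0],[0,0,0],[0,0,0]], "xyz": [[0,0,-0.5],[0,0,-2],[0,0,-4],[0,0,-6],[-2,0,-6],[-5,0,-6],[-9,0,-6],[-12,0,-6]], "jaw": [45,45,45,45,45,45,45,45]}}

```text
time_s: 5.2
eef_pos: [0.4621, 0.2288, 0.1077]
eef_rot: [0.0, 0.774, 0.633, 0.001]
wrist_force: [0.1, -0.4, -0.2]
opening: 0.548
grasp_force: 61.7
```

```bash
python3 - <<'E'
from h import *
o=ctrl.get_obs();print(o["time_s"],o["eef_pos"],o["eef_rot"],o["wrist_force"],o["opening"])
c,im=snap("wrist","pics/w3.png");print(tool((.504,.1085,.11)))
E
```

```text
5.2 [0.46209513 0.2288122  0.10766803] [4.15573853e-04 7.74268790e-01 6.32856471e-01 5.96896773e-04] [ 0.07871649 -0.35821918 -0.2027053 ] 0.5482456709350617
[-10.69336475   6.53513096  -0.25223908]
```

View pics/w3.png

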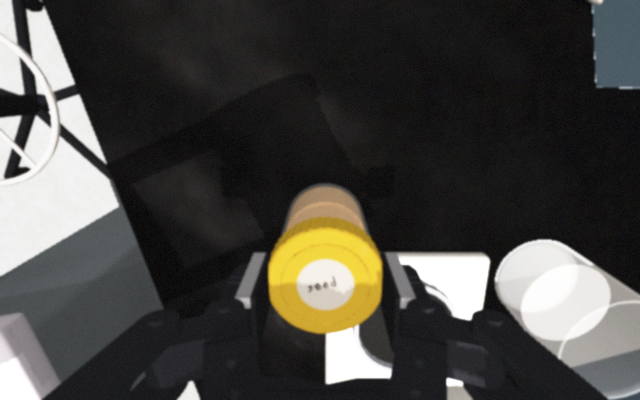

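The jar is held upright between the pads, lid centre at (326,282).

```bash
python3 - <<'E'
from h import *
c=ctrl.calibration("wrist");L=ray(c,326,282,.1385);e=ctrl.get_obs()["eef_pos"];print(L,L-e)
print(tool((.504,.1085,.11)))
E
```

```text
[0.46303939 0.22691269 0.1385    ] [0.00173563 0.00059299 0.03124077]
[-10.69336475   6.53513096  -0.25223908]
```

>>> {"name": "send_rows", "arguments": {"dr": [[0,0,0],[0,0,0],[0,0,0],[0,0,0],[0,0,0],[0,0,0],[0,0,0],[0,0,0]], "xyz": [[-1,1.5,0],[-4,3,0],[-7,5,0],[-9.5,6.5,0],[-10.7,6.5,0],[-10.7,6.5,0],[-10.7,6.5,1],[-10.7,6.5,2]], "jaw": [45,45,45,45,45,45,45,45]}}

```text
time_s: 6.25
eef_pos: [0.504, 0.113, 0.0855]
eef_rot: [-0.0, 0.774, 0.633, -0.0]
wrist_force: [0.3, 0.4, -1.0]
opening: 0.545
grasp_force: 61.7
```

>>> {"name": "send_rows", "arguments": {"dr": [[0,0,0],[0,0,0],[0,0,0],[0,0,0],[0,0,0],[0,0,0],[0,0,0],[0,0,0]], "xyz": [[0,0,0.3],[0,0,0.6],[0,0,0.9],[0,0,1.2],[0,0,1.4],[0,0,1.5],[0,0,1.5],[0,0,1.5]], "jaw": [45,45,45,45,45,45,45,45]}}

```text
time_s: 7.25
eef_pos: [0.5045, 0.1121, 0.0714]
eef_rot: [0.0, 0.774, 0.633, 0.0]
wrist_force: [0.9, 0.2, -0.7]
opening: 0.55
grasp_force: 61.7
```

```bash
python3 - <<'E'
from h import *
print(ctrl.get_obs()["wrist_force"],tool((.504,.1085,.0688)))
E
```

```text
[ 0.85984499  0.24641084 -0.74910064] [-0.36535224  0.0224958   0.26142452]
```

>>> {"name": "send_rows", "arguments": {"dr": [[0,0,0],[0,0,0],[0,0,0],[0,0,0],[0,0,0],[0,0,0],[0,0,0],[0,0,0]], "xyz": [[-0.3,0,0],[-0.4,0,0],[-0.4,0,0.1],[-0.4,0,0.2],[-0.4,0,0.25],[-0.4,0,0.3],[-0.4,0,0.3],[-0.4,0,0.3]], "jaw": [45,45,45,45,45,45,45,45]}}

```text
time_s: 8.25
eef_pos: [0.5037, 0.1083, 0.0688]
eef_rot: [-0.0, 0.774, 0.633, 0.0]
wrist_force: [-2.2, -0.6, 5.4]
opening: 0.549
grasp_force: 62.3
```

>>> {"name": "send_rows", "arguments": {"dr": [[0,0,0],[0,0,0],[0,0,0],[0,0,0],[0,0,0],[0,0,0],[0,0,0],[0,0,0]], "xyz": [[0,0,0],[0,0,0],[0,0,0],[0,0,0],[0,0,-1],[0,0,-3],[0,0,-6],[0,0,-9]], "jaw": [65,80,80,80,80,80,80,80]}}

```text
time_s: 9.25
eef_pos: [0.5036, 0.1082, 0.1598]
eef_rot: [0.0, 0.774, 0.633, 0.0]
wrist_force: [-0.3, 0.4, 0.5]
opening: 0.803
grasp_force: 0.0
```

```bash
python3 - <<'E'
from h import *
print(ctrl.get_obs()["eef_pos"],tool((.49,.055,.2)))
c,im=snap("wrist","pics/w4.png");t,im2=snap("top","pics/t4.png")
cs,_=cv2.findContours(cv2.inRange(cv2.cvtColor(im2,cv2.COLOR_RGB2HSV),(20,120,80),(34,255,255))[130:240,240:380],0,1)
print([ray(t,*(np.array(cv2.minEnclosingCircle(k)[0])+[240,130]),.0995) for k in cs])
W=np.vstack([im[:, :],cv2.resize(im2[150:250,240:400],(640,400))])
cv2.imwrite("pics/v4.png",cv2.resize(W[:,:,::-1],(480,600)))
E
```

```text
[0.50361957 0.1082324  0.15981192] [-5.48734487 -0.27444663 -4.01949661]
[array([0.48530048, 0.10234967, 0.0995    ])]
```

View pics/v4.png

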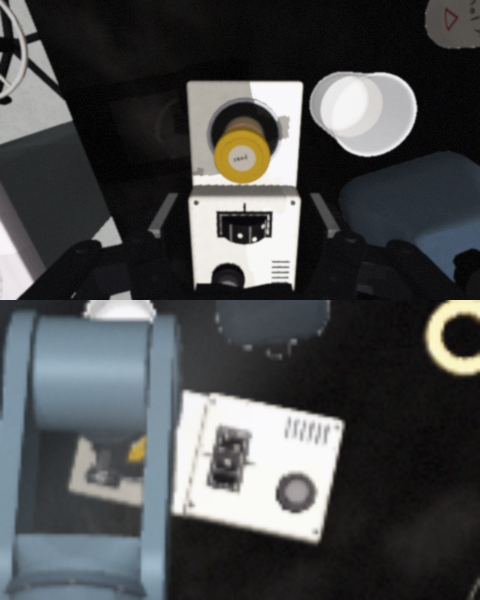

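The jar stands upright in the dish, released: lid (241,157), dish ring around it in the wrist half. Next I check its position and then do the wheel.

```bash
python3 - <<'E'
from h import *
c=ctrl.calibration("wrist")
print("lid",ray(c,321.5,209.5,.0995),"wheel idx",ray(c,325,292,.048))
im=cv2.imread("pics/w4.png")
print("wheel pred",proj(c,(.4833,.0105,.07)), "dish", proj(c,(.504,.1085,.0265)),[proj(c,(.504+a*.98*.043,.1085-a*.199*.043,.0265)) for a in(-1,1)])
print(tool((.4833+.009*.98,.0105-.009*.199,.105)))
E
```

```text
lid [0.50556936 0.10735499 0.0995    ] wheel idx [0.48942129 0.013517   0.048     ]
wheel pred [318.6629412  311.16168583] dish [319.56201053 180.23893494] [array([269.28137081, 180.27572587]), array([369.73559855, 180.20222234])]
[-10.04486717   0.53487531   5.76201711]
```

>>> {"name": "send_rows", "arguments": {"dr": [[0,0,0],[0,0,0],[0,0,0],[0,0,0],[0,0,0],[0,0,0],[0,0,0],[0,0,0]], "xyz": [[0,0,-1],[-3,0,-1],[-6,0,-1],[-9,0,-1],[-9.9,0.9,-1],[-9.9,0.9,0],[-9.9,0.9,2],[-9.9,0.9,4]], "jaw": [80,60,30,0,0,0,0,0]}}

```text
time_s: 10.35
eef_pos: [0.4925, 0.0105, 0.1169]
eef_rot: [-0.001, 0.774, 0.633, -0.0]
wrist_force: [-0.2, 0.2, -0.4]
opening: 0.003
grasp_force: 0.0
```

```bash
python3 - <<'E'
from h import *
o=ctrl.get_obs();print(o["opening"],o["eef_pos"],o["wrist_force"],ctrl.tip_extent,tool((.4833+.009*.98,.0105-.009*.199,.089)))
E
```

```text
0.0028748042666194135 [0.49247688 0.01052624 0.11688094] [-0.19497305  0.15416362 -0.41515589] 0.019 [-0.1863831   0.00380036  2.78801221]
```

>>> {"name": "send_rows", "arguments": {"dr": [[0,0,0],[0,0,0],[0,0,0],[0,0,0],[0,0,0],[0,0,0],[0,0,0],[0,0,0]], "xyz": [[-0.1,0.1,1],[-0.1,0.1,2],[-0.1,0.1,2.4],[-0.1,0.1,2.5],[-0.1,0.1,2.6],[-0.1,0.1,2.65],[-0.1,0.1,2.7],[-0.1,0.1,2.7]], "jaw": [0,0,0,0,0,0,0,0]}}

```text
time_s: 11.35
eef_pos: [0.4935, 0.0082, 0.0914]
eef_rot: [0.0, 0.774, 0.633, 0.0]
wrist_force: [0.2, 0.7, 0.9]
opening: -0.001
grasp_force: 0.0
```

>>> {"name": "send_rows", "arguments": {"dr": [[0,0,0],[0,0,0],[0,0,0],[0,0,0],[0,0,0],[0,0,0],[0,0,0],[0,0,0]], "xyz": [[0.1,0,0.1],[0.2,0,0.2],[0.2,0,0.25],[0.2,0,0.3],[0.2,0,0.35],[0.2,0,0.35],[0.2,0,0.35],[0.2,0,0.35]], "jaw": [0,0,0,0,0,0,0,0]}}

```text
time_s: 12.35
eef_pos: [0.4939, 0.0102, 0.0878]
eef_rot: [0.0, 0.774, 0.633, 0.0]
wrist_force: [0.1, 0.9, 0.2]
opening: 0.003
grasp_force: 0.0
```

>>> {"name": "send_rows", "arguments": {"dr": [[0,0,0],[0,0,0],[0,0,0],[0,0,0],[0,0,0],[0,0,0],[0,0,0],[0,0,0]], "xyz": [[0,0,0.05],[0,0,0.1],[0,0,0.1],[0,0,0.15],[0,0,0.15],[0,0,0.2],[0,0,0.2],[0,0,0.2]], "jaw": [0,0,0,0,0,0,0,0]}}

```text
time_s: 13.35
eef_pos: [0.4939, 0.0102, 0.0858]
eef_rot: [-0.0, 0.774, 0.633, -0.0]
wrist_force: [-0.9, 0.1, 0.4]
opening: -0.002
grasp_force: 0.0
```

>>> {"name": "send_rows", "arguments": {"dr": [[0,0,0],[0,0,0],[0,0,0],[0,0,0],[0,0,0],[0,0,0],[0,0,0],[0,0,0]], "xyz": [[0,0,0.05],[0,0,0.05],[0,0,0.1],[0,0,0.1],[0,0,0.15],[0,0,0.15],[0,0,0.2],[0,0,0.2]], "jaw": [0,0,0,0,0,0,0,0]}}

```text
time_s: 14.35
eef_pos: [0.4939, 0.0102, 0.0837]
eef_rot: [-0.0, 0.774, 0.633, -0.0]
wrist_force: [-0.7, -0.3, -0.2]
opening: -0.001
grasp_force: 0.0
```

```bash
python3 - <<'E'
from h import *
o=ctrl.get_obs();print(o["wrist_force"])
c,im=snap("wrist","pics/w5.png");print(proj(c,(.4833,.0105,.07)),proj(c,o["eef_pos"]-[0,0,.019]))
cv2.imwrite("pics/v5.png",cv2.resize(im[200:400,180:460,::-1],(784,560),interpolation=cv2.INTER_CUBIC))
E
```

```text
[-0.70733059 -0.34874706 -0.24929574]
[303.10558007 241.79199639] [322.75563224 234.71030797]
```

View pics/v5.png

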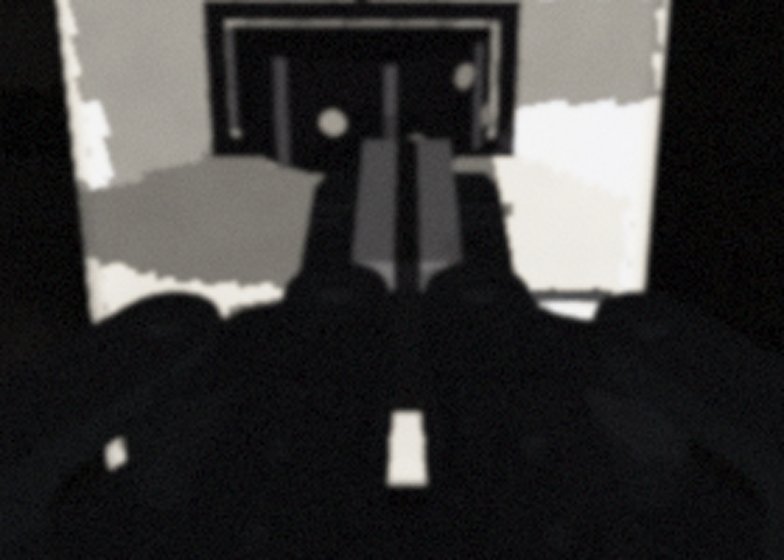

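The view shows the tip at column ~408 of the crop, right of the index mark (361). The one-dot face is at (333,122) and two dots at (465,75). I'll compare the tip height with projections.

```bash
python3 - <<'E'
from h import *
c=ctrl.calibration("wrist");e=ctrl.get_obs()["eef_pos"]
X=np.array([.199,.98,0])
crop=lambda q:((q-[180,200])*2.8).round()
for dx in(-.011,0,.011):
  for dz in(-.019,-.01,0,.01):print(dx,dz,crop(proj(c,e+dx*X+[0,0,dz])))
w=np.array([.485,.0105,0])
for dx in(-.015,-.012,0,.012,.015):print("w",dx,[crop(proj(c,w+dx*X+[0,0,z])) for z in(.048,.07)])
E
```

```text
-0.011 -0.019 [400. 149.]
-0.011 -0.01 [400. 170.]
-0.011 0 [399. 196.]
-0.011 0.01 [399. 225.]
0 -0.019 [400.  97.]
0 -0.01 [399. 117.]
0 0 [399. 141.]
0 0.01 [399. 167.]
0.011 -0.019 [400.  44.]
0.011 -0.01 [399.  61.]
0.011 0 [399.  83.]
0.011 0.01 [399. 106.]
w -0.015 [array([359., 136.]), array([355., 186.])]
w -0.012 [array([359., 124.]), array([354., 172.])]
w 0 [array([359.,  72.]), array([353., 115.])]
w 0.012 [array([358.,  18.]), array([352.,  56.])]
w 0.015 [array([358.,   4.]), array([352.,  41.])]
```

>>> {"name": "send_rows", "arguments": {"dr": [[0,0,0],[0,0,0],[0,0,0],[0,0,0],[0,0,0],[0,0,0],[0,0,0],[0,0,0]], "xyz": [[0,0,0.05],[0,0,0.1],[0,0,0.15],[0,0,0.2],[0,0,0.25],[0,0,0.3],[0,0,0.3],[0,0,0.3]], "jaw": [0,0,0,0,0,0,0,0]}}

```text
time_s: 15.4
eef_pos: [0.4939, 0.0102, 0.0808]
eef_rot: [0.0, 0.774, 0.633, 0.0]
wrist_force: [-0.1, 0.3, -0.4]
opening: 0.001
grasp_force: 0.0
```

>>> {"name": "send_rows", "arguments": {"dr": [[0,0,0],[0,0,0],[0,0,0],[0,0,0],[0,0,0],[0,0,0],[0,0,0],[0,0,0]], "xyz": [[0,0,0.05],[0,0,0.1],[0,0,0.15],[0,0,0.2],[0,0,0.25],[0,0,0.3],[0,0,0.35],[0,0,0.35]], "jaw": [0,0,0,0,0,0,0,0]}}

```text
time_s: 16.4
eef_pos: [0.4939, 0.0102, 0.0773]
eef_rot: [-0.0, 0.774, 0.633, -0.0]
wrist_force: [0.8, 0.3, 0.6]
opening: 0.0
grasp_force: 0.0
```

>>> {"name": "send_rows", "arguments": {"dr": [[0,0,0],[0,0,0],[0,0,0],[0,0,0],[0,0,0],[0,0,0],[0,0,0],[0,0,0]], "xyz": [[0,0,0.05],[0,0,0.1],[0,0,0.15],[0,0,0.2],[0,0,0.25],[0,0,0.3],[0,0,0.35],[0,0,0.35]], "jaw": [0,0,0,0,0,0,0,0]}}

```text
time_s: 17.4
eef_pos: [0.4939, 0.0102, 0.0737]
eef_rot: [-0.0, 0.774, 0.633, -0.0]
wrist_force: [-0.1, 0.8, 0.5]
opening: 0.0
grasp_force: 0.0
```

```bash
cat >> h.py <<'E'
def blobs(im,c,cx=.485,cy=.0105,rad=.030):
    g=cv2.cvtColor(im,cv2.COLOR_RGB2GRAY);X=np.array([.199,.98,0]);Y=np.array([.98,-.199,0]);w=np.array([cx,cy,.066])
    # rectify wheel-top plane z=.066 to 10px/mm, columns = shaker x, rows = -shaker y
    src=np.float32([proj(c,w+a*rad*Y+b*.014*X) for a,b in((-1,1),(1,1),(1,-1),(-1,-1))])
    H=cv2.getPerspectiveTransform(src,np.float32([[0,0],[rad*2e4,0],[rad*2e4,280],[0,280]]))
    r=cv2.warpPerspective(g,H,(int(rad*2e4),280),flags=cv2.INTER_CUBIC)
    _,m=cv2.threshold(r,110,255,0);n,_,st,ce=cv2.connectedComponentsWithStats(m)
    return r,[(round(ce[i][0]/10-rad*1e3,1),round(14-ce[i][1]/10,1),int(st[i][4]/10),int(st[i][2]),int(st[i][3])) for i in range(1,n) if 100<st[i][4]<9000]
E
python3 - <<'E'
from h import *
c,im=snap("wrist","pics/w6.png");o=ctrl.get_obs();print(o["eef_pos"])
print(blobs(im,c)[1])
a=cv2.imread("pics/w5.png").astype(int)-cv2.imread("pics/w6.png")
g=cv2.cvtColor(im,cv2.COLOR_RGB2GRAY)
for v in range(215,292,4):print(v,g[v,300:352:3])
E
```

```text
[0.49388138 0.0101748  0.07375935]
[(np.float64(-26.2), np.float64(-5.2), 859, 179, 280), (np.float64(26.6), np.float64(12.0), 41, 12, 43), (np.float64(21.0), np.float64(6.8), 84, 27, 42), (np.float64(26.2), np.float64(0.6), 141, 24, 131), (np.float64(-4.7), np.float64(-2.9), 143, 44, 44), (np.float64(28.6), np.float64(-11.9), 111, 30, 44)]
215 [65 66 69 68 73 75 67 62 66 68 69 69 71 62 69 73 76 71]
219 [ 3 13  8  5  8  8  8  5  8 11 14  8 10  9 11  7  5  9]
223 [10 10 10  8  1  5  9 10  7  8 11 11 13  1 10 12  9 44]
227 [ 1  8 12 10  6 15  8  7  8 11 10 11  5 15  8 10  9 47]
231 [ 16  16  15   8  12  21  50  39   9  13  11   9  15  11  19  97 120  63]
235 [  7  12  10  13  12  20  69  45  14  17  14  16  12   8  42 125 123  63]
239 [ 5  9 12 20 16 24 66 47 15 15 14 13 14 10  8 55 45 55]
243 [15  7 11 13  7 20 53 35  5  9 11 13 15 14 12 13 10 56]
247 [51 13 10  7 10 19 52 39 16  5 12  7 12 12 12  8 11 64]
251 [129  39  15  39  70  69  70  48  13  15  65  69  68  68  17   9  11  59]
255 [87 19  6 53 73 70 75 51  7 17 67 74 72 74 26 10  9 55]
259 [16  7 11 54 74 71 71 50  5 13 65 77 75 77 28  8 15 55]
263 [18 16 13 61 72 73 74 48 14 12 69 73 72 74 42 14 14 11]
267 [15 15 22 65 77 76 74 40 16 17 66 70 68 74 51 12 13 17]
271 [ 9 14 21 67 74 74 73 42 13 18 63 74 71 74 50 19 12 17]
275 [14 18 26 75 69 72 76 41 10 16 59 74 74 73 65 15 16 17]
279 [14 16 39 72 75 73 73 35 18 15 60 71 71 73 65 21 19 17]
283 [11 11 43 74 77 73 73 35  6 13 55 72 70 69 67 13 18  7]
287 [11 16 53 70 73 75 73 34 13 16 61 75 75 72 69 26 18 15]
291 [16 11 50 63 72 72 71 33 19 11 57 70 65 63 63 28 14 13]
```

>>> {"name": "send_rows", "arguments": {"dr": [[0,0,0],[0,0,0],[0,0,0],[0,0,0],[0,0,0],[0,0,0],[0,0,0],[0,0,0]], "xyz": [[0,0,0.1],[0,0,0.2],[0,0,0.3],[0,0,0.35],[0,0,0.4],[0,0,0.45],[0,0,0.5],[0,0,0.5]], "jaw": [0,0,0,0,0,0,0,0]}}

```text
time_s: 18.45
eef_pos: [0.4938, 0.0102, 0.0687]
eef_rot: [-0.0, 0.774, 0.633, -0.0]
wrist_force: [0.9, 0.0, 0.1]
opening: 0.001
grasp_force: 0.0
```

>>> {"name": "send_rows", "arguments": {"dr": [[0,0,0],[0,0,0],[0,0,0],[0,0,0],[0,0,0],[0,0,0],[0,0,0],[0,0,0]], "xyz": [[0,0,0.05],[0,0,0.1],[0,0,0.15],[0,0,0.2],[0,0,0.2],[0,0,0.25],[0,0,0.3],[0,0,0.3]], "jaw": [0,0,0,0,0,0,0,0]}}

```text
time_s: 19.45
eef_pos: [0.4939, 0.0102, 0.0657]
eef_rot: [-0.0, 0.774, 0.633, -0.0]
wrist_force: [0.0, -0.5, -0.1]
opening: -0.0
grasp_force: 0.0
```

```bash
python3 - <<'E'
from h import *
c,im=snap("wrist","pics/w7.png");o=ctrl.get_obs();print(o["eef_pos"],o["wrist_force"])
print(blobs(im,c)[1])
t,im2=snap("top","pics/t7.png")
a=cv2.resize(im[190:330,240:410],(680,560)[::1])
b=cv2.resize(im2[165:240,300:360],(0,0),fx=1,fy=1)
cv2.imwrite("pics/v7.png",a[:,:,::-1])
E
```

```text
[0.49387211 0.01019061 0.06575549] [ 0.18403608 -0.1836002  -0.40817275]
[(np.float64(26.4), np.float64(12.2), 43, 13, 41), (np.float64(20.9), np.float64(6.9), 86, 29, 41), (np.float64(26.2), np.float64(1.6), 129, 23, 116), (np.float64(-4.9), np.float64(-2.8), 92, 37, 36), (np.float64(28.8), np.float64(-11.8), 107, 27, 47)]
```

View pics/v7.png

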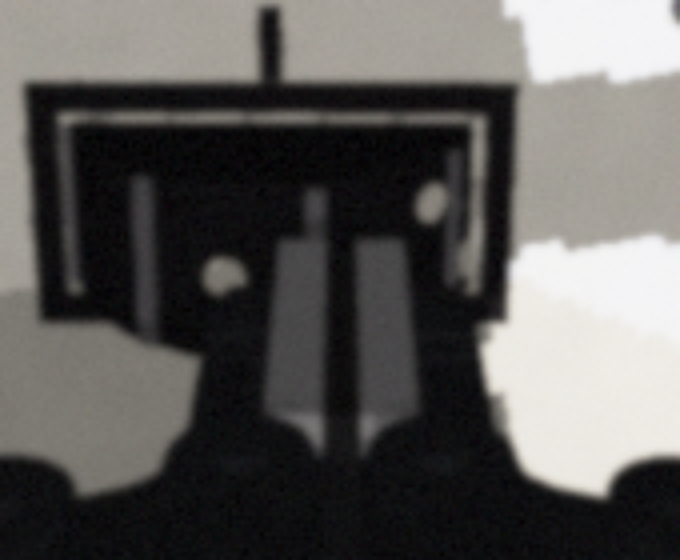

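The last crop shows the pad strips still well above the wheel and the wheel unmoved. The lid spanned exactly between the strips in the held-jar picture, so the real tips must sit about 2 cm above the computed TCP. I'll keep descending under force watch.

>>> {"name": "send_rows", "arguments": {"dr": [[0,0,0],[0,0,0],[0,0,0],[0,0,0],[0,0,0],[0,0,0],[0,0,0],[0,0,0]], "xyz": [[0,0,0.1],[0,0,0.25],[0,0,0.4],[0,0,0.5],[0,0,0.6],[0,0,0.7],[0,0,0.8],[0,0,0.8]], "jaw": [0,0,0,0,0,0,0,0]}}

```text
time_s: 20.55
eef_pos: [0.4938, 0.0102, 0.0577]
eef_rot: [-0.0, 0.774, 0.633, -0.0]
wrist_force: [0.1, 0.7, -0.0]
opening: 0.001
grasp_force: 0.0
```

```bash
python3 - <<'E'
from h import *
c,im=snap("wrist","pics/w8.png");o=ctrl.get_obs();print(o["eef_pos"],o["wrist_force"],blobs(im,c)[1])
E
```

```text
[0.49389769 0.01018501 0.05775403] [-0.32126058  0.10061653 -1.05430538] [(np.float64(26.4), np.float64(12.2), 42, 12, 42), (np.float64(20.9), np.float64(7.0), 86, 28, 42), (np.float64(26.2), np.float64(4.5), 83, 21, 88), (np.float64(28.9), np.float64(-11.5), 107, 24, 53)]
```

>>> {"name": "send_rows", "arguments": {"dr": [[0,0,0],[0,0,0],[0,0,0],[0,0,0],[0,0,0],[0,0,0],[0,0,0],[0,0,0]], "xyz": [[0,0,0.1],[0,0,0.2],[0,0,0.3],[0,0,0.4],[0,0,0.5],[0,0,0.6],[0,0,0.7],[0,0,0.7]], "jaw": [0,0,0,0,0,0,0,0]}}

```text
time_s: 21.6
eef_pos: [0.4949, 0.01, 0.0516]
eef_rot: [0.001, 0.774, 0.633, 0.001]
wrist_force: [-0.3, 0.2, 4.9]
opening: -0.0
grasp_force: 2.3
```

Contact made with 4.9 N. First stroke.

>>> {"name": "send_rows", "arguments": {"dr": [[0,0,0],[0,0,0],[0,0,0],[0,0,0],[0,0,0],[0,0,0],[0,0,0],[0,0,0]], "xyz": [[0,-0.3,0],[0,-0.6,0],[0,-0.9,0],[0,-1.2,0],[0,-1.5,0],[0,-1.8,0],[0,-1.8,-0.6],[0,-1.8,-1.6]], "jaw": [0,0,0,0,0,0,0,0]}}

```text
time_s: 22.6
eef_pos: [0.4755, 0.0139, 0.0667]
eef_rot: [-0.001, 0.774, 0.633, -0.001]
wrist_force: [-0.1, -0.1, 0.0]
opening: 0.0
grasp_force: 0.0
```

```bash
python3 - <<'E'
from h import *
c,im=snap("wrist","pics/w9.png");o=ctrl.get_obs();print(o["eef_pos"],o["wrist_force"],blobs(im,c)[1])
t,im2=snap("top","pics/t9.png")
im0=cv2.cvtColor(cv2.imread("pics/top0.png"),cv2.COLOR_BGR2RGB)
print(blobs(im2,t)[1],"\n",blobs(im0,t)[1])
print(tool((.4939,.0102,.065)))
E
```

```text
[0.47676754 0.01367757 0.06827288] [ 0.74658244 -0.68585963  1.24585018] [(np.float64(-29.9), np.float64(9.4), 20, 3, 97), (np.float64(-25.4), np.float64(10.7), 70, 12, 69), (np.float64(24.6), np.float64(-8.6), 873, 194, 280), (np.float64(22.5), np.float64(8.5), 35, 16, 32), (np.float64(6.9), np.float64(2.9), 180, 48, 50), (np.float64(-25.4), np.float64(2.1), 21, 7, 36), (np.float64(-29.9), np.float64(-1.6), 17, 3, 75), (np.float64(19.7), np.float64(0.6), 82, 26, 42), (np.float64(-19.7), np.float64(1.4), 17, 12, 19), (np.float64(24.6), np.float64(-3.1), 83, 20, 56), (np.float64(15.9), np.float64(-7.3), 126, 33, 50), (np.float64(-28.6), np.float64(-12.1), 108, 34, 41)]
[] 
 [(np.float64(-26.5), np.float64(12.1), 267, 106, 57), (np.float64(-13.6), np.float64(11.9), 274, 114, 54), (np.float64(8.6), np.float64(13.8), 16, 42, 7), (np.float64(13.8), np.float64(11.5), 177, 66, 38), (np.float64(4.6), np.float64(8.5), 286, 56, 65), (np.float64(-6.5), np.float64(-0.7), 498, 80, 81), (np.float64(-29.5), np.float64(-4.1), 34, 15, 33), (np.float64(8.0), np.float64(-6.5), 538, 98, 74), (np.float64(-7.2), np.float64(-12.5), 595, 246, 58), (np.float64(-28.3), np.float64(-12.8), 84, 41, 26)]
[-7.30409094e-05  1.71811026e+00  2.97539343e-01]
```

Wheel now reads ≈1.57 (three-dot face 45° to the +x side). About 22 mm of rim left: two more strokes.

>>> {"name": "send_rows", "arguments": {"dr": [[0,0,0],[0,0,0],[0,0,0],[0,0,0],[0,0,0],[0,0,0],[0,0,0],[0,0,0]], "xyz": [[0,0.8,0],[0,1.7,0],[0,1.7,0.4],[0,1.7,0.9],[0,1.7,1.3],[0,1.7,1.5],[0,1.7,1.6],[0,1.7,1.6]], "jaw": [0,0,0,0,0,0,0,0]}}

```text
time_s: 23.7
eef_pos: [0.494, 0.0102, 0.0517]
eef_rot: [0.001, 0.774, 0.633, 0.001]
wrist_force: [0.2, 0.2, 4.5]
opening: 0.001
grasp_force: 2.5
```

>>> {"name": "send_rows", "arguments": {"dr": [[0,0,0],[0,0,0],[0,0,0],[0,0,0],[0,0,0],[0,0,0],[0,0,0],[0,0,0]], "xyz": [[0,-0.3,0],[0,-0.6,0],[0,-0.9,0],[0,-1.2,0],[0,-1.4,0],[0,-1.4,-0.5],[0,-1.4,-1.6],[0,-1.4,-3.5]], "jaw": [0,0,0,0,0,0,0,0]}}

```text
time_s: 24.7
eef_pos: [0.4783, 0.0134, 0.0859]
eef_rot: [-0.001, 0.774, 0.633, -0.001]
wrist_force: [0.2, 0.1, 0.0]
opening: 0.0
grasp_force: 0.0
```

```bash
python3 - <<'E'
from h import *
c,im=snap("wrist","pics/w10.png");o=ctrl.get_obs();print(o["eef_pos"],o["wrist_force"])
r,b=blobs(im,c);print(b)
E
```

```text
[0.48045407 0.0129701  0.08868944] [1.23811207 0.90222324 1.70707796]
[(np.float64(-25.2), np.float64(9.5), 100, 16, 99), (np.float64(25.2), np.float64(11.8), 46, 12, 48), (np.float64(-29.9), np.float64(8.1), 24, 3, 100), (np.float64(21.8), np.float64(7.2), 54, 20, 35), (np.float64(25.2), np.float64(-1.2), 218, 26, 145), (np.float64(15.6), np.float64(4.5), 131, 37, 46), (np.float64(-5.7), np.float64(3.0), 179, 47, 49), (np.float64(-25.1), np.float64(-1.5), 111, 16, 95), (np.float64(23.4), np.float64(-11.2), 631, 185, 167), (np.float64(-29.9), np.float64(-4.0), 21, 3, 100), (np.float64(10.4), np.float64(-2.7), 162, 44, 48), (np.float64(21.9), np.float64(-4.8), 110, 34, 45), (np.float64(4.9), np.float64(-9.6), 147, 39, 48), (np.float64(-23.6), np.float64(-12.8), 324, 144, 43)]
```

>>> {"name": "send_rows", "arguments": {"dr": [[0,0,0],[0,0,0],[0,0,0],[0,0,0],[0,0,0],[0,0,0],[0,0,0],[0,0,0]], "xyz": [[0,0.6,0.5],[0,1.2,1.2],[0,1.2,2],[0,1.2,2.7],[0,1.2,3.1],[0,1.2,3.3],[0,1.2,3.45],[0,1.2,3.5]], "jaw": [0,0,0,0,0,0,0,0]}}

```text
time_s: 25.75
eef_pos: [0.492, 0.0106, 0.0518]
eef_rot: [0.001, 0.774, 0.633, 0.001]
wrist_force: [-1.0, -0.6, 6.4]
opening: -0.001
grasp_force: 3.5
```

>>> {"name": "send_rows", "arguments": {"dr": [[0,0,0],[0,0,0],[0,0,0],[0,0,0],[0,0,0],[0,0,0],[0,0,0],[0,0,0]], "xyz": [[0,-0.3,0],[0,-0.6,0],[0,-0.9,0],[0,-1.2,0],[0,-1.25,0],[0,-1.25,-0.5],[0,-1.25,-1.6],[0,-1.25,-3.5]], "jaw": [0,0,0,0,0,0,0,0]}}

```text
time_s: 26.75
eef_pos: [0.4779, 0.0135, 0.086]
eef_rot: [-0.001, 0.774, 0.633, -0.001]
wrist_force: [-0.0, 0.6, 0.4]
opening: 0.001
grasp_force: 0.0
```

```bash
python3 - <<'E'
from h import *
c,im=snap("wrist","pics/w11.png");o=ctrl.get_obs();print(o["eef_pos"],o["wrist_force"])
r,b=blobs(im,c);print(b)
E
```

```text
[0.47996614 0.01307518 0.08876042] [1.59206793 0.17750648 2.20420605]
[(np.float64(25.3), np.float64(13.0), 15, 9, 25), (np.float64(-29.9), np.float64(7.4), 19, 3, 85), (np.float64(22.2), np.float64(7.5), 47, 19, 33), (np.float64(-15.8), np.float64(5.0), 117, 36, 44), (np.float64(14.6), np.float64(4.2), 135, 38, 46), (np.float64(5.3), np.float64(2.8), 182, 48, 50), (np.float64(24.1), np.float64(-3.3), 289, 57, 123), (np.float64(23.6), np.float64(-11.2), 613, 184, 167), (np.float64(-0.7), np.float64(-3.3), 170, 46, 47), (np.float64(-29.9), np.float64(-5.1), 11, 3, 64), (np.float64(-22.8), np.float64(-2.5), 13, 10, 17), (np.float64(14.5), np.float64(-7.8), 134, 39, 47), (np.float64(-23.6), np.float64(-12.8), 314, 141, 39)]
```

Three-dot face is within 1 mm of the index line. Now the button.

```bash
python3 - <<'E'
from h import *
print(tool((.4500,-.0592,.06)))
c=ctrl.calibration("wrist");im=cv2.imread("pics/w11.png")
hsv=cv2.cvtColor(im,cv2.COLOR_BGR2HSV);cs,_=cv2.findContours(cv2.inRange(hsv,(20,120,80),(34,255,255)),0,1)
for k in cs:
  if cv2.contourArea(k)>300:print(cv2.fitEllipse(k),ray(c,*cv2.minEnclosingCircle(k)[0],.095))
E
```

```text
[-7.67863471 -1.50857008  2.87247612]
((337.50225830078125, 42.104488372802734), (106.48031616210938, 129.9097137451172), 89.25718688964844) [0.50529273 0.10729869 0.095     ]
```

>>> {"name": "send_rows", "arguments": {"dr": [[0,0,0],[0,0,0],[0,0,0],[0,0,0],[0,0,0],[0,0,0],[0,0,0],[0,0,0]], "xyz": [[-2,-0.3,0],[-4,-0.8,0],[-6,-1.2,0],[-7.5,-1.4,0],[-7.5,-1.4,1],[-7.5,-1.4,2],[-7.5,-1.4,3],[-7.5,-1.4,3]], "jaw": [0,0,0,0,0,0,0,0]}}

```text
time_s: 27.8
eef_pos: [0.4491, -0.0566, 0.0544]
eef_rot: [-0.001, 0.774, 0.633, -0.001]
wrist_force: [0.1, -0.7, -1.0]
opening: -0.002
grasp_force: 0.0
```

```bash
python3 - <<'E'
from h import *
o=ctrl.get_obs();print(o["eef_pos"],o["wrist_force"],tool((.4500,-.0592,.05)))
E
```

```text
[ 0.44911083 -0.05663586  0.05444714] [ 0.07949876 -0.74434018 -1.02341894] [-0.23394933  0.13920142  0.444202  ]
```

>>> {"name": "send_rows", "arguments": {"dr": [[0,0,0],[0,0,0],[0,0,0],[0,0,0],[0,0,0],[0,0,0],[0,0,0],[0,0,0]], "xyz": [[-0.2,0.1,0.3],[-0.2,0.1,0.6],[-0.2,0.1,0.9],[-0.2,0.1,1.2],[-0.2,0.1,1.4],[-0.2,0.1,1.6],[-0.2,0.1,1.8],[-0.2,0.1,1.8]], "jaw": [0,0,0,0,0,0,0,0]}}

```text
time_s: 28.8
eef_pos: [0.4519, -0.06, 0.0446]
eef_rot: [0.0, 0.774, 0.634, -0.0]
wrist_force: [-30.5, 9.7, 81.3]
opening: 0.002
grasp_force: 40.5
```

>>> {"name": "send_rows", "arguments": {"dr": [[0,0,0],[0,0,0],[0,0,0],[0,0,0],[0,0,0],[0,0,0],[0,0,0],[0,0,0]], "xyz": [[0,0,-0.5],[0,0,-1],[0,0,-2],[0,0,-4],[0,0,-6],[0,0,-6],[0,0,-6],[0,0,-6]], "jaw": [0,0,0,0,0,0,0,0]}}

```text
time_s: 29.8
eef_pos: [0.4499, -0.0593, 0.0968]
eef_rot: [-0.001, 0.774, 0.633, -0.0]
wrist_force: [-0.3, 0.2, -0.1]
opening: -0.001
grasp_force: 0.0
```

```bash
python3 - <<'E'
from h import *
o=ctrl.get_obs();print(o["eef_pos"],o["wrist_force"])
c,im=snap("wrist","pics/w12.png");cv2.imwrite
g=cv2.cvtColor(im,cv2.COLOR_RGB2GRAY)
c1=[proj(c,(.4505,-.059,z)) for z in(.048,.056,.065)];print(c1,"tip",proj(c,o["eef_pos"]+[0,0,.017]))
u,v=map(int,c1[1])
for y in range(v-40,min(v+60,400),5):print(y,g[y,u-48:u+50:6])
print(u)
print(blobs(im,c)[1])
# button in earlier picture w4/w1
E
```

```text
[ 0.4498828  -0.05930439  0.09675285] [-0.30109796  0.19989319 -0.11981771]
[array([324.06689489, 214.94093243]), array([324.01272269, 219.57292467]), array([323.94700067, 225.19248426])] tip [322.25374868 266.9329092 ]
179 [159 162 159 160 165 164 162 165 165 166 164 160 159 159 160 243 245]
184 [157 159 160 163 164 164 164 161 160 162 160 156 157 161 163 243 244]
189 [159 162 163 161 159 158  59  11  15  16  43 149 159 157 161 240 241]
194 [158 161 162 164 147  17  17  18  20  17  22  11 122 160 158 163 157]
199 [157 159 161 162  23  17  12  15  17  14  12  16  11 156 160 160 156]
204 [160 161 155 113  17   9  15  23  33  26  13  14  15  62 161 160 161]
209 [160 155 159  28  15  20  40  46  58  50  42  18  15  15 161 164 162]
214 [157 158 157  15  14  29  56  74  74  77  71  34   9  11 158 157 159]
219 [158 154 155  14  12  50  76  73  76  73  74  63  11  10 139 158 162]
224 [157 162 156  19  18  71  72  73  73  76  71  71  16  16 123 159 162]
229 [161 160 161  14  15  66  70  73  72  70  76  71  16  15 217 240 244]
234 [161 157 159  35  12  68  68  70  75  71  73  67  11  12 245 2
[... 667 characters left out ...]
64(-2.3), np.float64(11.1), 77, 65, 14), (np.float64(14.8), np.float64(10.8), 60, 47, 16), (np.float64(22.9), np.float64(-0.7), 883, 72, 256), (np.float64(6.2), np.float64(10.9), 23, 32, 11), (np.float64(-11.6), np.float64(3.1), 136, 15, 123), (np.float64(10.3), np.float64(-0.5), 266, 17, 205), (np.float64(5.5), np.float64(4.6), 277, 60, 59), (np.float64(14.5), np.float64(4.5), 218, 50, 56), (np.float64(-16.0), np.float64(4.6), 210, 50, 54), (np.float64(-0.7), np.float64(-1.6), 280, 60, 59), (np.float64(-26.8), np.float64(-6.9), 45, 10, 56), (np.float64(14.4), np.float64(-7.5), 216, 49, 56), (np.float64(-6.8), np.float64(-7.5), 189, 47, 53), (np.float64(-23.5), np.float64(-6.5), 19, 12, 23)]
```

>>> {"name": "send_rows", "arguments": {"dr": [[0,0,0],[0,0,0],[0,0,0],[0,0,0],[0,0,0],[0,0,0],[0,0,0],[0,0,0]], "xyz": [[0,0,1],[0,0,2],[0,0,3],[0,0,4],[0,0,4.5],[0,0,4.7],[0,0,4.7],[0,0,4.7]], "jaw": [0,0,0,0,0,0,0,0]}}

```text
time_s: 30.85
eef_pos: [0.4509, -0.0597, 0.0511]
eef_rot: [0.0, 0.774, 0.633, 0.0]
wrist_force: [-1.6, 1.3, 1.2]
opening: -0.001
grasp_force: 0.9
```

>>> {"name": "send_rows", "arguments": {"dr": [[0,0,0],[0,0,0],[0,0,0],[0,0,0],[0,0,0],[0,0,0],[0,0,0],[0,0,0]], "xyz": [[0,0,0.05],[0,0,0.1],[0,0,0.15],[0,0,0.2],[0,0,0.2],[0,0,0.2],[0,0,0.2],[0,0,0.2]], "jaw": [0,0,0,0,0,0,0,0]}}

```text
time_s: 31.85
eef_pos: [0.4509, -0.0597, 0.0489]
eef_rot: [0.0, 0.774, 0.633, 0.0]
wrist_force: [-0.3, 0.2, 2.7]
opening: -0.001
grasp_force: 1.6
```

>>> {"name": "send_rows", "arguments": {"dr": [[0,0,0],[0,0,0],[0,0,0],[0,0,0],[0,0,0],[0,0,0],[0,0,0],[0,0,0]], "xyz": [[0,0,0.05],[0,0,0.1],[0,0,0.15],[0,0,0.2],[0,0,0.2],[0,0,0.2],[0,0,0.2],[0,0,0.2]], "jaw": [0,0,0,0,0,0,0,0]}}

```text
time_s: 32.85
eef_pos: [0.4509, -0.0597, 0.0469]
eef_rot: [0.0, 0.774, 0.633, 0.0]
wrist_force: [1.1, 1.9, 4.1]
opening: -0.0
grasp_force: 2.1
```

The force follows the button's spring, so the press is real. I'll press 1 mm further and then retreat.

>>> {"name": "send_rows", "arguments": {"dr": [[0,0,0],[0,0,0],[0,0,0],[0,0,0],[0,0,0],[0,0,0],[0,0,0],[0,0,0]], "xyz": [[0,0,0.1],[0,0,0.1],[0,0,0],[0,0,-1],[0,0,-3],[0,0,-6],[0,0,-10],[0,0,-12]], "jaw": [0,0,0,0,0,0,0,0]}}

```text
time_s: 33.85
eef_pos: [0.4506, -0.0597, 0.1687]
eef_rot: [0.0, 0.774, 0.633, 0.0]
wrist_force: [0.3, -0.6, -0.2]
opening: -0.003
grasp_force: 0.0
```

>>> {"name": "send_rows", "arguments": {"dr": [[0,0,0],[0,0,0],[0,0,0],[0,0,0],[0,0,0],[0,0,0],[0,0,0],[0,0,0]], "xyz": [[-1,0,0],[-2,0,0],[-2,0,0],[-2,0,0],[-2,0,0],[-2,0,0],[-2,0,0],[-2,0,0]], "jaw": [0,0,0,0,0,0,0,0]}}

```text
time_s: 34.85
eef_pos: [0.4467, -0.0792, 0.1668]
eef_rot: [0.0, 0.774, 0.633, 0.0]
wrist_force: [0.7, 0.7, -0.2]
opening: -0.003
grasp_force: 0.0
```

```bash
python3 - <<'E'
from h import *
o=ctrl.get_obs();print(o["time_s"],o["eef_pos"],o["wrist_force"])
c,im=snap("wrist","pics/w13.png");print([x for x in blobs(im,c)[1] if abs(x[0])<20])
t,im2=snap("top","pics/t13.png")
h2=cv2.cvtColor(im2,cv2.COLOR_RGB2HSV)
for n,lo,hi,z in(("yel",(20,120,80),(34,255,255),.0995),("blue",(105,150,120),(125,255,255),.069)):
  cs,_=cv2.findContours(cv2.inRange(h2,lo,hi),0,1)
  print(n,[ray(t,*cv2.minEnclosingCircle(k)[0],z) for k in cs if cv2.contourArea(k)>60])
print(ctrl.hand_in())
E
```

```text
34.85 [ 0.44674994 -0.07916164  0.16684462] [ 0.74899268  0.70139781 -0.20525797]
[(np.float64(-15.9), np.float64(13.6), 240, 287, 10), (np.float64(10.1), np.float64(0.6), 214, 16, 198), (np.float64(-11.5), np.float64(3.9), 60, 9, 112), (np.float64(5.3), np.float64(4.8), 306, 63, 62), (np.float64(14.4), np.float64(4.5), 237, 55, 57), (np.float64(-16.0), np.float64(4.4), 226, 53, 54), (np.float64(-0.8), np.float64(-1.3), 304, 62, 62), (np.float64(-11.6), np.float64(-5.0), 19, 8, 41), (np.float64(-6.9), np.float64(-7.4), 298, 64, 62), (np.float64(14.4), np.float64(-7.5), 242, 55, 58), (np.float64(-11.6), np.float64(-9.8), 24, 10, 41), (np.float64(10.1), np.float64(-11.2), 11, 8, 18)]
yel [array([0.5003191 , 0.10853173, 0.0995    ]), array([ 0.72675314, -0.16337548,  0.0995    ]), array([ 1.02884723, -0.44484048,  0.0995    ])]
blue [array([ 0.51851626, -0.30841165,  0.069     ]), array([ 1.02614504, -0.37239863,  0.069     ])]
the job is handed in; nothing more can be done
None
```

I handed the job in at 34.9 s with no pass/fail verdict returned: by my measurements the taller (yellow-lid) jar stands on the platform, the three-dot face is within about 1 mm of the index marks, the button was pressed after both and released, and the shorter jar has not moved. My first press on the button hit it harder than intended (81 N at the wrist, limit 120 N).

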